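# Shut off the ball-inflator air line in the home gym

## Task

The ball inflator is to be unplugged from the air manifold on the gym's bench. Shut the ball valve of the line that carries the round pressure gauge: swing its handle a quarter turn clockwise (seen from above) until it meets its stop and lies square across its pipe. Leave the other line's valve open, as it is.

Things in the scene. Friction and masses are not known exactly. Their poses are not given: they have to be found in the camera images.
- inflator_line: Line to shut, fixed: steel pipe 21 mm across, axis level 65 mm above the bench; brass ball valve, black-sleeved lever handle, round gauge (62 mm wide, top at 135 mm) 70 mm behind the stem. Origin: bench level, straight below the stem the handle turns on. +x: along the pipe from outlet to header, away from the robot; z up. Handle points to -x (outlet) when open, to +y when shut.
- inflator_valve (a joint): Gauge line's handle, rad: 0 open, along pipe; grows clockwise from above; 1.571 shut, across pipe, hard stop. Starts 0 to 0.3, stays where left; turns at 0.35 N m. Sleeve 37 to 115 mm from the stem, 22 mm wide, 100 to 116 mm above the bench. Beneath: pipe, top at 76 mm; saddle 72 mm from the stem, 29 mm wide, top at 80 mm; beside them free down to a board, 18 mm.
- machine_line: The other line, to be left open; fixed: same pipe, valve, handle, sizes and frame as the gauge line, but no gauge, and a thin ribbed brass hose tail as outlet. It stands on the same grey board, parallel to the gauge line, 220 mm to its left or right. Both run from a header pipe across the board, 140 mm behind the stems.
- machine_valve (a joint): Handle of the line without a gauge, rad: same meaning (0 open along the pipe, 1.571 shut). Starts between 0 and 0.1, open, and must stay open.

How it is judged:
By the outcome, as a careful person would: the job done as asked, in the order asked, and still so for the second after the job is handed in, with the robot touching nothing.
It also fails if it takes over 32 s, if anything falls off the work surface, if the arm or the gripper's body presses on something with over 40 N, if the wrist force passes 120 N, or if a joint passes its speed limit or range.

## Robot

A 6-joint arm with a two-finger parallel gripper is mounted at the origin on the work surface. World frame = base frame: x ahead of the robot, y to its left, z up, the work surface at z = 0. Lengths are in m, angles in rad, forces in N, time in s.
With the tool pointing down it reaches from about 0.375 to 0.9 m from the base axis. Payload 3.1 kg.
Tool frame: the origin (TCP) lies between the finger pads; the fingertips stand 8 mm ahead of it and the grasp point (between the pads) lies 11 mm behind it; z points along the fingers, y is the line along which they close (so a half turn about z gives the same grasp; the last joint's range is limited). The gripper opens to 87 mm and grips with 3 to 60 N. Pads are 19 mm wide; open, the fingers measure 117 mm over their backs; the gripper's body (75 mm by 190 mm) begins 51 mm behind the grasp point.
Start: joints at [0.929, 0.527, 1.433, -0, 1.181, -0.178], TCP at [0.279, 0.559, 0.231] pointing down, gripper open.
Joint ranges: [-3.08, 3.08], [-0.75, 2.2], [0.22, 2.44], [-1.43, 4.57], [0, 2.65], [-2.85, 2.85]. Speed limits (rad/s): [2.79, 2.79, 3.14, 3.14, 3.14, 3.14].

## Interface

Orientations are given as a unit quaternion [x, y, z, w].
In Python, from rig import robot, vision, job gives the robot as it stands.
- The arm moves only by the shell command python3 -m handwheel 'ROWS' [OPENING] [FORCE]. ROWS is JSON, a list of rows, each a list of 4 numbers: the shift along the tool's x, y, z as a fraction of full scale, then the turn about the tool's z as a fraction of full scale. A call has 1 to 20 rows; each row is the pose to reach, as a shift and turn from the pose commanded when the call began, along the tool's axes at that moment, turning the shorter way round; what a row does not reach only later rows make up. Full scale, the value 1, is 300 mm for a shift and 2 pi rad for a turn. A row lasts 1/12 s, in which the tool goes at most 41.7 mm and 7.16 degrees, less where a joint would pass 70% of its speed; a pose out of reach is approached as far as the arm can. A call with a number of a shift or a turn outside -1 to 1 is refused whole. A call with a gripper value outside its range is refused whole. OPENING is the opening in per cent of the stroke, from 0 (shut) to 100 (fully open), set as the call begins (- or left out, the last holds). The fingers move at their own pace and stop on an object; FORCE is the grip in N (left out, the last holds). Time passes only in rows, so rows that repeat a pose let the fingers close. It gives the time, the measured TCP pose, the force, the opening and the grip force at its end, in the units of the state.
- robot.get_obs(): the state, without advancing time (a new reading comes with each control period).
- vision.camera(name): name is "side" or "top" or "wrist"; returns a dict with "frame" (480x640x3 uint8, red, green, blue), "K" (3x3 intrinsics, pixels), "cam_to_world" (4x4, takes a point from camera to world coordinates); the wrist camera has in their place "hand_eye" (4x4, takes a point from camera to tool coordinates, whose origin is the TCP and whose axes are the flange's). Camera axes: x right, y down, z forward; pixel columns grow to the right and rows downward; lengths in m; the calibration is good to about 2 mm. A picture is of the moment at which its call begins: read the wrist's pose just before it. There is no depth.
- job.hand_in(): hands the job in; it is judged then, once.
Trained networks look in the newest picture that a camera, given by its name, has taken for a name from the list of things; names that differ only in an ending like _2 or _b are one class to them, and where a whole thing is asked for, a point or a joint stands for the part that bears it (a point fixed in the world has none). Each returns a list of dicts, best first, with "conf" (0 to 1); they miss things now and then, are a little off and sometimes report something else, mostly with a low value. They report only what shows in the picture. A call takes as long as a camera call.
- vision.look_for(camera, label): "point" ([row, column] in pixels, amid what is visible of it).
- vision.outline_of(camera, label): "mask" (480x640 bool, what is visible of it) and "point" ([row, column] in pixels, amid what is visible of it).
The state is a dict: "time": time; "q": joint angles; "joint_velocities": joint speeds; "joint_torque": joint torques, N m; "position": TCP position; "tool_rot": TCP orientation; "ft_force": force on the tool from outside, world axes, zero at the start; "moment": the same for the moment, N m; "grip_width": finger opening in m; "grip_force": force on a finger pad.
Only numpy, scipy, OpenCV 4.12 (cv2) and the standard library are available. Lean on these libraries where they do the work, as an engineer would, in place of code of your own. Each camera call takes 0.05 s, during which the arm holds its last target. There are 200 camera calls.

## Working session

There is one attempt and no reset: what is moved stays moved. The work goes in short steps, Python scripts to look and compute and a shell command to move; the robot and the scene stay as the last step left them, time stands still between calls to the robot, and variables do not carry over. Pictures are saved under pics/ and viewed, at most 10 in all, crops included, and the job is handed in when it is done.

```bash
mkdir -p pics; python3 - <<'E'
from rig import robot, vision, job
import cv2,numpy as np
o=robot.get_obs(); print(o['position'],o['tool_rot'],o['time'])
ims=[]
for c in ['top','side']:
    d=vision.camera(c); print(c,d['K'].tolist() if hasattr(d['K'],'tolist') else d['K'],np.round(d['cam_to_world'],4).tolist())
    cv2.imwrite(f'pics/{c}0.png',d['frame'][:,:,::-1])
    for l in ['inflator_line','inflator_valve','machine_line','machine_valve']:
        print(l,[(np.round(x['point'],1).tolist(),round(x['conf'],2)) for x in vision.look_for(c,l)][:3])
E
```

```text
[0.27857528 0.55870812 0.22958393] [ 2.29335133e-01  9.73346942e-01 -9.77756851e-04 -4.14741694e-04] 0.0
top [[473.7683356501128, 0.0, 317.75894983080065], [0.0, 473.7683356501128, 236.7948562173433], [0.0, 0.0, 1.0]] [[-0.0223, -0.9867, 0.161, 0.4855], [-0.9986, 0.0141, -0.0518, 0.0058], [0.0488, -0.1619, -0.9856, 0.6987], [0.0, 0.0, 0.0, 1.0]]
inflator_line []
inflator_valve [([288.9, 327.1], 0.75)]
machine_line [([264.8, 155.7], 0.6)]
machine_valve [([277.7, 147.4], 0.81)]
side [[461.97165614230425, 0.0, 325.97434473349784], [0.0, 461.97165614230425, 239.05651933301385], [0.0, 0.0, 1.0]] [[0.9973, -0.0557, 0.0473, 0.5647], [-0.073, -0.7515, 0.6557, -0.4362], [-0.001, -0.6574, -0.7536, 0.534], [0.0, 0.0, 0.0, 1.0]]
inflator_line [([240.7, 298.8], 0.66)]
inflator_valve [([222.4, 257.8], 0.96), ([241.2, 298.7], 0.46)]
machine_line [([142.8, 289.7], 0.56)]
machine_valve [([120.5, 279.6], 0.58)]
```

View pics/top0.png

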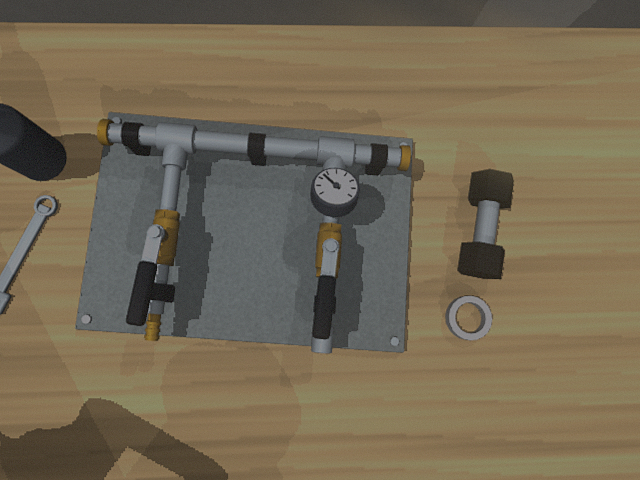

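View pics/side0.png

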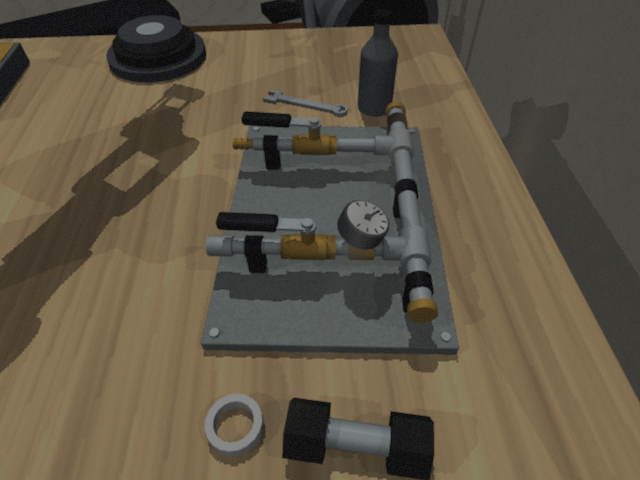

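The gauge line is the right-hand one, with its stem near (332,245) and handle end near (322,337) in the top view. The other line's handle is at left, around (140,295).

```bash
cat > h.py <<'E'
import numpy as np
def ray(d,uv,z):
    T=np.array(d['cam_to_world']);r=T[:3,:3]@np.linalg.inv(d['K'])@np.array([*uv,1.]);return T[:3,3]+r*(z-T[2,3])/r[2]
E
python3 - <<'E'
from rig import vision
from h import *
import cv2
ax={}
for c in ['top','side']:
    d=vision.camera(c)
    for l in ['inflator_valve','machine_valve']:
        r=vision.outline_of(c,l)
        if not r: print(c,l,'none');continue
        m=r[0]['mask']; f=d['frame'].astype(int)
        dk=m&(f.max(2)<70)
        P=np.argwhere(dk)[:,::-1]
        W=np.array([ray(d,p,.114)[:2] for p in P]); mu=np.median(W,0)
        u,s,v=np.linalg.svd(W-W.mean(0),full_matrices=False);a=v[0]*np.sign(-v[0][0]);t=(W-W.mean(0))@a
        print(c,l,m.sum(),dk.sum(),'sleeve centre',W.mean(0).round(4),'dir deg',np.degrees(np.arctan2(a[1],a[0])).round(1),'len',np.ptp(t).round(3),'stem est',(W.mean(0)-.076*a).round(4))
    if c=='top':
        for n,uv,z in [('stem',(332,245),.118),('stemM',(156,232),.118),('gauge',(335,187),.135),('outlet',(322,349),.065),('tee',(337,152),.075),('teeM',(174,140),.075),('hoseM',(152,335),.065)]:
            print(n,ray(d,uv,z).round(4))
    else:
        for n,uv,z in [('stem',(308,225),.118),('stemM',(314,125),.118)]: print(n,ray(d,uv,z).round(4))
E
```

```text
top inflator_valve 1703 1140 sleeve centre [ 0.4944 -0.03  ] dir deg 172.0 len 0.108 stem est [ 0.5697 -0.0406]
top machine_valve 4948 2110 sleeve centre [ 0.5477 -0.037 ] dir deg 173.4 len 0.228 stem est [ 0.6232 -0.0457]
stem [ 0.5698 -0.0421  0.118 ]
stemM [0.5892 0.1736 0.118 ]
gauge [ 0.6394 -0.0464  0.135 ]
outlet [ 0.4404 -0.0297  0.065 ]
tee [ 0.7055 -0.0561  0.075 ]
teeM [0.7237 0.166  0.075 ]
hoseM [0.4637 0.1896 0.065 ]
side inflator_valve 1594 1154 sleeve centre [ 0.4998 -0.0365] dir deg 168.1 len 0.126 stem est [ 0.5742 -0.0521]
side machine_valve 954 697 sleeve centre [0.5218 0.1812] dir deg 164.4 len 0.127 stem est [0.595  0.1607]
stem [ 0.5705 -0.0498  0.118 ]
stemM [0.5895 0.157  0.118 ]
```

```bash
python3 -m handwheel '[[-0.772,-0.798,0,0],[-0.772,-0.798,0,0],[-0.772,-0.798,0,0],[-0.772,-0.798,0,0],[-0.772,-0.798,0,0],[-0.772,-0.798,0,0],[-0.772,-0.798,0,0],[-0.772,-0.798,0,0],[-0.772,-0.798,0,0],[-0.772,-0.798,0,0],[-0.772,-0.798,0,0]]' 0 20
python3 -m handwheel '[[-0.772,-0.798,0,-0.051],[-0.772,-0.798,0,-0.051],[-0.772,-0.798,0,-0.051],[-0.772,-0.798,0,-0.051],[-0.772,-0.798,0,-0.051],[-0.772,-0.798,0,-0.051],[-0.772,-0.798,0,-0.051],[-0.772,-0.798,0,-0.051],[-0.772,-0.798,0,-0.051],[-0.772,-0.798,0,-0.051],[-0.772,-0.798,0,-0.051]]'
python3 - <<'E'
from rig import robot,vision
import cv2,numpy as np
o=robot.get_obs();print(o['position'],o['tool_rot'],o['time'],o['q'])
d=vision.camera('wrist');cv2.imwrite('pics/w1.png',d['frame'][:,:,::-1])
from scipy.spatial.transform import Rotation as R
T=np.eye(4);T[:3,:3]=R.from_quat(o['tool_rot']).as_matrix();T[:3,3]=o['position'];T=T@np.array(d['hand_eye'])
np.savez('pics/w1.npz',T=T,K=d['K'])
E
```

```text
time: 1.72
position: [0.3796, 0.2418, 0.2308]
tool_rot: [0.23, 0.973, 0.0, 0.0]
ft_force: [0.3, 0.3, 0.7]
grip_width: 0.0216
grip_force: 0.0
time: 2.63
position: [0.4803, -0.0751, 0.2303]
tool_rot: [0.071, 0.997, 0.0, -0.0]
ft_force: [-0.8, 0.2, -0.3]
grip_width: 0.0005
grip_force: 0.0
[ 0.48030915 -0.0751298   0.23027919] [ 7.09184556e-02  9.97482004e-01  4.16779760e-04 -2.25279206e-04] 2.6333 [-3.85929473e-01  3.42281813e-01  1.77248323e+00  7.62821931e-04
  1.02751434e+00 -1.81516427e+00]
```

View pics/w1.png

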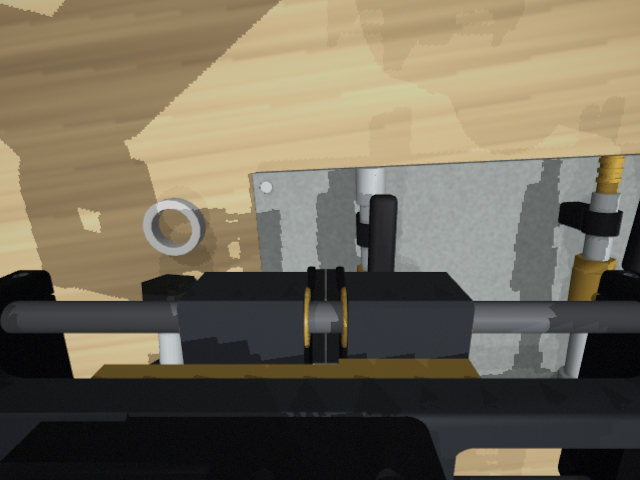

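The wrist view shows the handle sleeve beside the closed fingers, with its tip at (383,196) and its edges at columns 369 and 396 near row 260.

```bash
python3 - <<'E'
from h import *
z=np.load('pics/w1.npz');d=dict(cam_to_world=z['T'],K=z['K'])
for uv,h in [((383,196),.113),((369,260),.108),((396,260),.108),((371,205),.108),((397,205),.108),((371,168),.07)]: print(uv,ray(d,uv,h).round(4))
E
```

```text
(383, 196) [ 0.4577 -0.026   0.113 ]
(369, 260) [ 0.5117 -0.0425  0.108 ]
(396, 260) [ 0.5149 -0.0197  0.108 ]
(371, 205) [ 0.4646 -0.0357  0.108 ]
(397, 205) [ 0.4676 -0.0147  0.108 ]
(371, 168) [ 0.4386 -0.0279  0.07  ]
```

```bash
python3 -m handwheel '[[0,0,0.1,0],[0,0,0.2,0],[0,0,0.3,0],[0,0,0.4,0],[0,0,0.433,0],[0,0,0.433,0],[0,0,0.433,0]]'
cat > arc.py <<'E'
import sys,numpy as np
from rig import robot
S=np.array([.571,-.041]);o=robot.get_obs();p=o['position'];q=o['tool_rot']
a=2*np.arctan2(q[1],q[0]);ex=np.array([np.cos(a),np.sin(a)]);ey=np.array([np.sin(a),-np.cos(a)])
print(p,np.degrees(a),o['ft_force'],o['moment'])
off=float(sys.argv[1])
for f in map(float,sys.argv[2:]):
    r=np.radians(f);P=S+.085*np.array([np.cos(r),np.sin(r)])-off*np.array([np.sin(r),-np.cos(r)])
    d=P-p[:2];print(f,np.round([d@ex/.3,d@ey/.3,0,((a-r+np.pi)%(2*np.pi)-np.pi)/2/np.pi],3).tolist())
E
python3 arc.py .026 $(seq 172 -6 90)
```

```text
time: 3.27
position: [0.4791, -0.0738, 0.1004]
tool_rot: [0.07, 0.998, 0.0, -0.001]
ft_force: [0.4, -0.4, 0.4]
grip_width: 0.0007
grip_force: 0.0
[ 0.47913683 -0.07382445  0.10040184] 172.01369306235694 [ 0.42870959 -0.35637764  0.42269762] [ 0.01971498 -0.00150128 -0.02299446]
172.0 [-0.005, 0.064, 0.0, 0.0]
166.0 [0.003, 0.094, 0.0, 0.017]
160.0 [0.007, 0.125, 0.0, 0.033]
154.0 [0.008, 0.156, 0.0, 0.05]
148.0 [0.006, 0.187, 0.0, 0.067]
142.0 [0.001, 0.218, 0.0, 0.083]
136.0 [-0.008, 0.247, 0.0, 0.1]
130.0 [-0.02, 0.276, 0.0, 0.117]
124.0 [-0.034, 0.304, 0.0, 0.133]
118.0 [-0.051, 0.329, 0.0, 0.15]
112.0 [-0.071, 0.353, 0.0, 0.167]
106.0 [-0.094, 0.375, 0.0, 0.183]
100.0 [-0.118, 0.394, 0.0, 0.2]
94.0 [-0.144, 0.41, 0.0, 0.217]
```

```bash
python3 -m handwheel '[[-0.005,0.03,0,0],[-0.005,0.064,0,0],[0.003,0.094,0,0.017],[0.007,0.125,0,0.033],[0.008,0.156,0,0.05],[0.006,0.187,0,0.067],[0.001,0.218,0,0.083],[-0.008,0.247,0,0.1],[-0.02,0.276,0,0.117],[-0.034,0.304,0,0.133],[-0.051,0.329,0,0.15],[-0.071,0.353,0,0.167],[-0.094,0.375,0,0.183],[-0.118,0.394,0,0.2],[-0.118,0.394,0,0.2],[-0.118,0.394,0,0.2]]'
python3 arc.py .026 97 94 92 90 88 86 84.8 83 81
python3 - <<'E'
from rig import vision
import cv2
f=vision.camera('top')['frame'][100:400,60:460,::-1];cv2.imwrite('pics/t2.png',cv2.resize(f,None,fx=2,fy=2))
E
```

```text
time: 4.6
position: [0.5319, 0.0371, 0.1016]
tool_rot: [0.642, 0.766, 0.001, 0.001]
ft_force: [0.1, 0.6, 0.3]
grip_width: 0.0004
grip_force: 0.0
[0.5319456  0.03713016 0.10163595] 100.06085085682943 [0.05630022 0.59135177 0.34934255] [-0.07146194  0.07178725  0.02491895]
97.0 [0.008, 0.011, 0.0, 0.009]
94.0 [0.012, 0.026, 0.0, 0.017]
92.0 [0.014, 0.037, 0.0, 0.022]
90.0 [0.015, 0.047, 0.0, 0.028]
88.0 [0.016, 0.057, 0.0, 0.034]
86.0 [0.017, 0.067, 0.0, 0.039]
84.8 [0.017, 0.074, 0.0, 0.042]
83.0 [0.017, 0.083, 0.0, 0.047]
81.0 [0.017, 0.093, 0.0, 0.053]
```

View pics/t2.png

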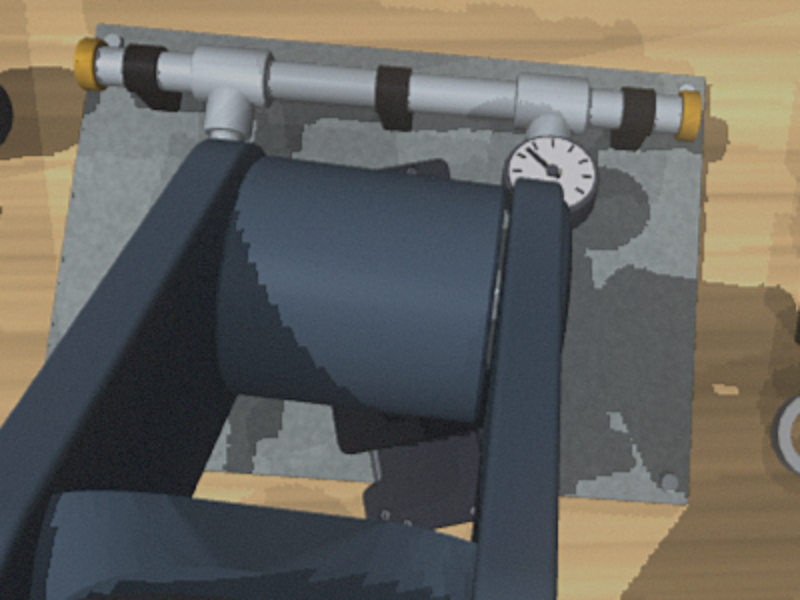

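The arm hides the handle from the top camera, so I'll continue by force toward the stop.

```bash
python3 -m handwheel '[[0.008,0.011,0,0.009],[0.012,0.026,0,0.017],[0.014,0.037,0,0.022],[0.015,0.047,0,0.028],[0.016,0.057,0,0.034],[0.017,0.067,0,0.039]]'
python3 - <<'E'
from rig import vision,robot
import cv2
print(robot.get_obs()['ft_force'])
f=vision.camera('side')['frame'][60:360,150:500,::-1];cv2.imwrite('pics/s2.png',cv2.resize(f,None,fx=2,fy=2))
E
```

```text
time: 5.15
position: [0.5481, 0.0448, 0.101]
tool_rot: [0.732, 0.681, -0.001, -0.002]
ft_force: [-4.6, 0.0, 3.6]
grip_width: 0.0007
grip_force: 2.3
[-4.56203594  0.01397247  3.6155691 ]
```

View pics/s2.png

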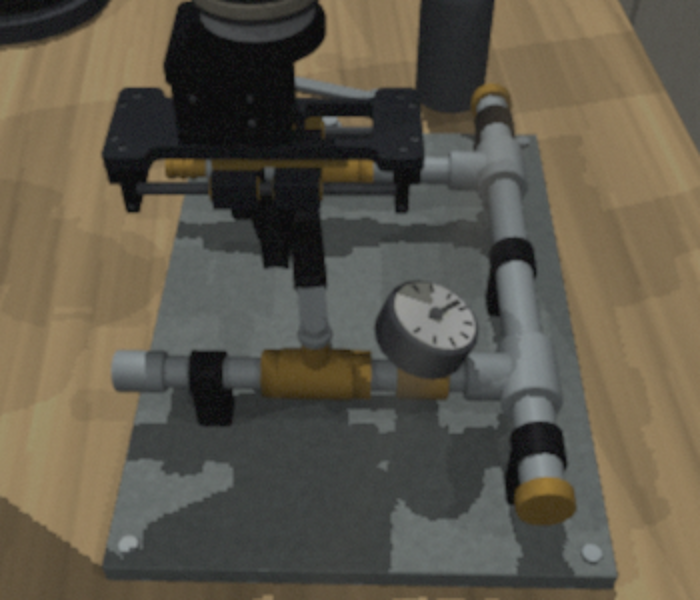

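The handle follows the fingers and is nearly square across the pipe (stem at (315,330) in the crop). Now I'll creep to the stop.

```bash
python3 -m handwheel '[[0,0.003,0,0.001],[0,0.006,0,0.002],[0,0.01,0,0.003],[0,0.01,0,0.003]]'
python3 -m handwheel '[[0,0.003,0,0],[0,0.006,0,0],[0,0.01,0,0],[0,0.01,0,0]]'
```

```text
time: 5.53
position: [0.5529, 0.0449, 0.1007]
tool_rot: [0.739, 0.674, -0.0, -0.001]
ft_force: [-4.1, 2.8, 2.9]
grip_width: 0.0004
grip_force: 2.3
time: 5.87
position: [0.556, 0.0446, 0.1004]
tool_rot: [0.739, 0.674, -0.0, -0.001]
ft_force: [-4.0, 3.2, 2.4]
grip_width: 0.0003
grip_force: 2.1
```

```bash
python3 -m handwheel '[[0,0.003,0,0.001],[0,0.006,0,0.002],[0,0.01,0,0.003],[0,0.01,0,0.003]]'
python3 -m handwheel '[[0,0.003,0,0],[0,0.006,0,0],[0,0.006,0,0]]'
```

```text
time: 6.2
position: [0.5583, 0.0445, 0.1003]
tool_rot: [0.745, 0.667, -0.001, -0.001]
ft_force: [-4.5, 3.9, 2.8]
grip_width: 0.0008
grip_force: 2.8
time: 6.45
position: [0.5583, 0.0446, 0.1002]
tool_rot: [0.745, 0.667, -0.002, -0.003]
ft_force: [-7.2, 4.2, 5.4]
grip_width: 0.0004
grip_force: 4.4
```

```bash
python3 -m handwheel '[[0,0.003,0,0],[0,0.006,0,0],[0,0.01,0,0],[0,0.01,0,0]]'
```

```text
time: 6.78
position: [0.5584, 0.0446, 0.1002]
tool_rot: [0.745, 0.667, -0.004, -0.005]
ft_force: [-11.8, 4.1, 9.7]
grip_width: 0.0005
grip_force: 7.2
```

The tool has stalled against the stop and the force is climbing. Next I retreat and check.

```bash
python3 -m handwheel '[[0,-0.05,0,0],[0,-0.12,0,0],[0,-0.12,0,0],[0,-0.12,-0.1,0],[0,-0.12,-0.22,0],[0,-0.12,-0.34,0],[0,-0.12,-0.46,0],[0.1,-0.15,-0.46,0],[0.2,-0.2,-0.46,0],[0.3,-0.25,-0.46,0],[0.42,-0.3,-0.46,0],[0.55,-0.35,-0.46,0],[0.68,-0.35,-0.46,0],[0.8,-0.35,-0.46,0],[0.9,-0.35,-0.46,0],[0.9,-0.35,-0.46,0]]'
python3 - <<'E'
from rig import vision
from h import *
import cv2
d=vision.camera('top');f=d['frame'];cv2.imwrite('pics/t3.png',cv2.resize(f[100:400,60:460,::-1],None,fx=2,fy=2))
r=vision.outline_of('top','inflator_valve')
if r:
    m=r[0]['mask']&(f.astype(int).max(2)<70);W=np.array([ray(d,p,.114)[:2] for p in np.argwhere(m)[:,::-1]])
    v=np.linalg.svd(W-W.mean(0),full_matrices=False)[2][0];v*=np.sign(v[1]);print(r[0]['conf'],m.sum(),W.mean(0),np.degrees(np.arctan2(v[1],v[0])))
E
```

```text
time: 8.12
position: [0.4928, 0.3292, 0.2394]
tool_rot: [0.744, 0.669, 0.004, 0.0]
ft_force: [0.8, -0.4, -0.1]
grip_width: 0.0006
grip_force: 0.0
0.59 1075 [0.57645249 0.03438307] 84.41010999262855
```

View pics/t3.png

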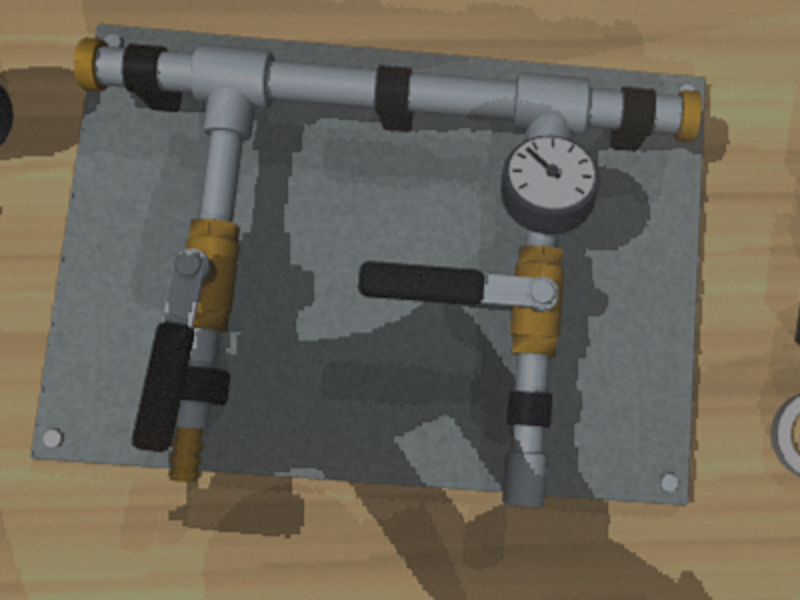

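The gauge line's handle runs from its stem at (543,292) to its tip at (360,278), square across the pipe. It measures 84.4° against an expected 84.8°. The other valve, stem (188,265) and tip (150,445), is still open.

```bash
python3 -c "
from rig import job
print(job.hand_in())"
```

```text
the job is handed in; nothing more can be done
None
```

The gauge line's valve is shut against its stop with its handle square across the pipe, the other line's valve is still open, and the job is handed in; the arm finished clear of everything at about 8 s.

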